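# Fetch the sample block from behind the containers for the microscope

### The arm

A 7-joint arm with a two-finger parallel gripper is mounted at the origin on the work surface. World frame = base frame: x ahead of the robot, y to its left, z up, the work surface at z = 0. Lengths are in m, angles in rad, forces in N, time in s.
With the tool pointing down it reaches from about 0.4 to 0.85 m from the base axis. Payload 10.4 kg.
Tool frame: the origin (TCP) lies midway between the tips of the shut fingers; the grasp point (between the pads) lies 19 mm behind it; x points along the fingers, y is the direction in which the jaws open and shut, and the axes are right-handed (so a half turn about x gives the same grasp; the last joint's range is limited). The gripper opens to 87 mm and grips with 3 to 60 N. Pads are 19 mm wide; open, the fingers measure 117 mm over their backs; the gripper's body (75 mm by 190 mm) begins 51 mm behind the grasp point.
Start: joints at [1.117, 0.332, -0.065, 1.46, 0.022, 1.35, -0.088], TCP at [0.261, -0.568, 0.223] pointing down, gripper open.
Joint ranges: [-2.6, 2.6], [-0.5, 2.12], [-1.47, 1.34], [0.16, 2.42], [-1.27, 4.41], [0.06, 2.06], [-2.6, 2.6]. Speed limits (rad/s): [2.22, 2.22, 2.79, 2.79, 3.14, 3.14, 3.14].

### API

Orientations are given as a unit quaternion [x, y, z, w].
In Python, from bench import * gives the robot as it stands.
- The arm moves only by the shell command python3 -m inch 'ROWS' [FORCE]. ROWS is JSON, a list that holds one entry, the list of rows, each a list of 7 numbers: the shift along the world's x, y, z each as a share of 120 mm, from -1 to 1, then the turn, a rotation vector about the world's x, y, z each as a share of 2 pi rad, from -1 to 1, then the closure, from 0 (fully open) to 1 (shut). A call has 1 to 10 rows; each row is the pose to reach, as a shift and turn from the pose commanded when the call began, turning the shorter way round; what a row does not reach only later rows make up. A row lasts 1/10 s, in which the tool goes at most 50 mm and 8.59 degrees, less where a joint would pass 70% of its speed; a pose out of reach is approached as far as the arm can. A call with a number of a shift or a turn outside -1 to 1 is refused whole. A call with a gripper value outside its range is refused whole. The fingers move at their own pace and stop on an object; FORCE is the grip in N (left out, the last holds). Time passes only in rows, so rows that repeat a pose let the fingers close. It gives the time, the measured TCP pose, the force and the opening at its end, in the units of the state.
- read_state(): the state, without advancing time (a new reading comes with each control period).
- camera(name): name is "scene" or "side" or "wrist"; returns the picture (420x560x3 uint8, red, green, blue); there is no depth.
- get_calibration(name): a dict with "fx", "fy", "cx", "cy" (pixels), "k1" (the pictures are not rectified: a ray, as slopes to the right and down, at radius r is drawn at 1 + k1 r^2 times it, then the intrinsics apply), "xyz" and "attitude" of the camera in the world. Camera axes: x right, y up, looking along -z (the intrinsics and any distortion apply to the point x, -y, -z); pixel columns grow to the right and rows downward; lengths in m; the calibration is good to about 2 mm. A picture is of the moment at which its call begins: read the wrist's pose just before it. get_calibration takes no time and is no camera call; for the wrist camera it gives the pose at the moment of the call.
- close_job(): hands the job in, once; it reports no verdict.
The state is a dict: "time": time; "joint_positions": joint angles; "joint_vel": joint speeds; "joint_torque": joint torques, N m; "ee_pos": TCP position; "eef_rot": TCP orientation; "ft_force": force on the tool from outside, world axes, zero at the start; "torque": the same for the moment, N m; "width": finger opening in m.
Only numpy, scipy, OpenCV 4.12 (cv2) and the standard library are available. Lean on these libraries where they do the work, as an engineer would, in place of code of your own. Each camera call takes 0.05 s, during which the arm holds its last target.

### The job

The steel sample block sits at the back of the steel storage tray, boxed in by a bottle, a jar and a tin. First stand all three containers upright in the white side tray, then set the block down, its copper-topped face still up, in the middle of the round black stage plate, and only then stand each container back in the storage tray on the very spot it came from. Do not tip over a container or the block, and leave the petri dish, the tweezers and the syringe where they lie.

Things in the scene. Friction and masses are not known exactly. Their poses are not given: they have to be found in the camera images.
- bottle: Small amber glass bottle, standing: round body 50 mm diameter, straight from 2 to 56 mm above its underside, with a paper label, a shoulder up to 65 mm and a black screw cap 32 mm diameter from 65 to 84 mm (total height 84 mm). 150 g nominal. Origin at the centre of the underside, z up. Starts on one of the three round pads of the storage tray.
- jar: Squat white plastic jar, standing: 52 mm diameter up to 46 mm, then a white ribbed screw lid 56 mm diameter (about 58 over the ribs) from 46 to 64 mm (total height 64 mm). 130 g nominal. Origin at the centre of the underside, z up. Starts on one of the three round pads of the storage tray.
- tin: Bare aluminium tin of square section, 42 x 42 mm and 70 mm high, standing, with a dark round push-in plug 30 mm diameter rising 4 mm above its top (total height 74 mm). 110 g nominal. Origin at the centre of the underside, z up, x and y square to its sides. Starts on one of the three round pads of the storage tray, its sides within about 10 degrees of the tray's.
- sample_block: Plain steel block 32 (its x) x 40 (its y) x 20 mm high, with a small dark and copper-coloured sample bonded on the middle of its top face (1 mm high, looks only). 190 g nominal. Origin at the centre of the underside, z up. Starts on the oblong pad at the back of the storage tray, roughly square to the tray, with only some 5 to 35 mm between it and the containers left, right and in front of it (front = tray's -x).
- storage_tray: Fixed pressed-steel tray, 160 (its x) x 210 (its y) mm outside, rim 19 mm high and 3 mm thick, floor 3 mm above the bench. Origin at the centre of its underside, z up. Flat black rubber pads (flush, 65 mm diameter) mark the container places at (25, 64), (25, -64) and (-36, 0) mm in its x, y, and an oblong pad the block's place at (30, 0). Things start up to 5 mm off their pads' centres; which container is on which pad changes.
- side_tray: Fixed empty white plastic tray, 250 (its x) x 120 (its y) mm outside, rim 13 mm high and 3 mm thick, floor 3 mm above the bench. Origin at the centre of its underside, z up. The side area for the three containers.
- stage_plate: Fixed round black microscope stage plate, 136 mm diameter, its flat top 14 mm above the bench, with a dark steel insert of 94 mm diameter in the middle (flush) and two 4 mm high steel screws near the rim, 59 mm from the centre (looks only). Origin at the centre of its underside, z up.
- petri_dish: Bystander, loose: closed clear petri dish 60 mm diameter, 16 mm high, on the bench beyond the trays. Origin at the centre of its underside.
- tweezers: Bystander, loose: dark steel tweezers, 130 mm long along their x, 9 mm high, lying on the bench beyond the trays. Origin near the middle, at the underside.
- syringe: Bystander, loose: clear dispensing syringe with a blue needle hub, 140 mm long along its x, 18 mm high, lying on the bench beyond the trays. Origin near the middle, at the underside.

How it is judged:
On the way, in this order (a step that is already met when the one before it is completed fails the run):
1. bottle, jar and tin all stand upright on the floor of the side tray (x of bottle in the frame of side_tray between -0.11 and 0.11 m and y of bottle in the frame of side_tray between -0.048 and 0.048 m and x of jar in the frame of side_tray between -0.11 and 0.11 m and y of jar in the frame of side_tray between -0.048 and 0.048 m and x of tin in the frame of side_tray between -0.11 and 0.11 m and y of tin in the frame of side_tray between -0.048 and 0.048 m and z of each of bottle, jar, tin in the frame of side_tray below 0.009 m and angle between each of bottle, jar, tin's own z axis and vertical below 0.12 rad and linear speed of each of bottle, jar, tin below 0.03 m/s), for 0.2 s.
2. the sample block lies upright and released in the middle of the stage plate while the three containers still stand in the side tray (all of step 1 and horizontal distance between sample_block and stage_plate below 0.014 m and z of sample_block in the frame of stage_plate between 0.01 and 0.019 m and angle between sample_block's own z axis and vertical below 0.1 rad and linear speed of sample_block below 0.02 m/s and contact force between the fingers and sample_block below 0.1 N), for 0.2 s.
At the end, for the whole second after the job is handed in: The sample block rests on the stage plate, copper-topped face up, within 14 mm of its centre; bottle, jar and tin stand upright in the storage tray, each within 15 mm of where it stood at the start; all released and at rest (horizontal distance between sample_block and stage_plate below 0.014 m and z of sample_block in the frame of stage_plate between 0.01 and 0.019 m and angle between each of sample_block, bottle, jar, tin's own z axis and vertical below 0.1 rad and linear speed of each of sample_block, bottle, jar, tin below 0.02 m/s and contact force between the fingers and sample_block below 0.1 N and distance of each of bottle, jar, tin from where it was at the start of the episode below 0.015 m); the robot touches nothing.
It fails at once if a bystander (petri dish, tweezers, syringe) is shifted by more than 20 mm (distance of any of petri_dish, tweezers, syringe from where it was at the start of the episode above 0.02 m).
It fails at once if a container or the block is tipped by more than about 35 degrees (angle between any of bottle, jar, tin, sample_block's own z axis and vertical above 0.6 rad).
It also fails if it takes over 134 s, if anything falls off the work surface, if the arm or the gripper's body presses on something with over 40 N, if the wrist force passes 120 N, or if a joint passes its speed limit or range.

## Working session

There is one attempt and no reset: what is moved stays moved. The work goes in short steps, Python scripts to look and compute and a shell command to move; the robot and the scene stay as the last step left them, time stands still between calls to the robot, and variables do not carry over. Pictures are saved under pics/ and viewed, and the job is handed in when it is done.

```bash
ls; mkdir -p pics; python3 - <<'E'
from bench import *
import cv2
for n in ("scene","side","wrist"):
    c=get_calibration(n); print(n,c)
    cv2.imwrite(f"pics/{n}0.png",camera(n)[:,:,::-1])
s=read_state(); print({k:s[k] for k in("time","ee_pos","eef_rot","ft_force","width")})
E
```

```text
pics
scene {'fx': 524.431627710348, 'fy': 524.431627710348, 'cx': 277.59874312509, 'cy': 206.53068677160655, 'k1': -0.13215489029725416, 'xyz': array([ 1.29077899, -0.46732562,  0.84281399]), 'attitude': array([0.34326498, 0.1768868 , 0.43288914, 0.81454724])}
side {'fx': 471.82644284209766, 'fy': 471.82644284209766, 'cx': 272.4948205263317, 'cy': 205.14248272455467, 'k1': -0.03341459619642608, 'xyz': array([0.50606488, 0.8541864 , 0.54589702]), 'attitude': array([-0.03637153,  0.5028196 ,  0.86278165, -0.0381756 ])}
wrist {'fx': 342.20328108641917, 'fy': 342.20328108641917, 'cx': 277.66963585660153, 'cy': 210.3726531136422, 'k1': -0.01663663458199786, 'xyz': array([ 0.33480701, -0.53337883,  0.38490321]), 'attitude': array([-0.12650481,  0.0820536 , -0.53375054,  0.8320902 ])}
{'time': 0.15, 'ee_pos': array([ 0.26088452, -0.56763497,  0.2219642 ]), 'eef_rot': array([-0.69067497, -0.15148659,  0.69086097, -0.15076805]), 'ft_force': array([-0.44302052, -0.80054608,  0.43411976]), 'width': 0.0871424863289314}
```

View pics/scene0.png

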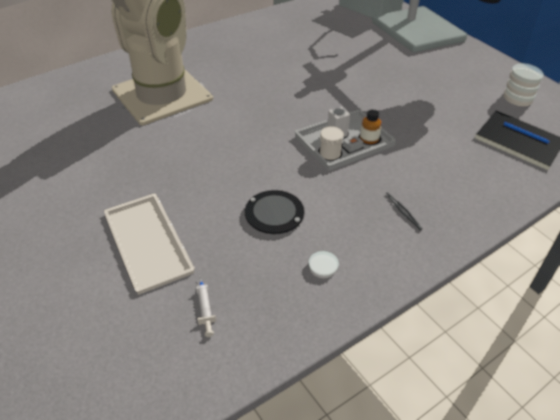

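View pics/side0.png

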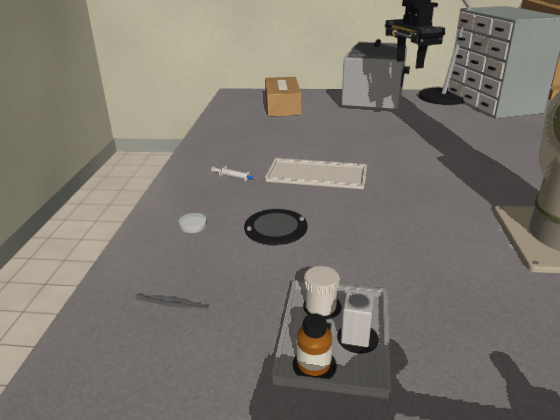

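View pics/wrist0.png

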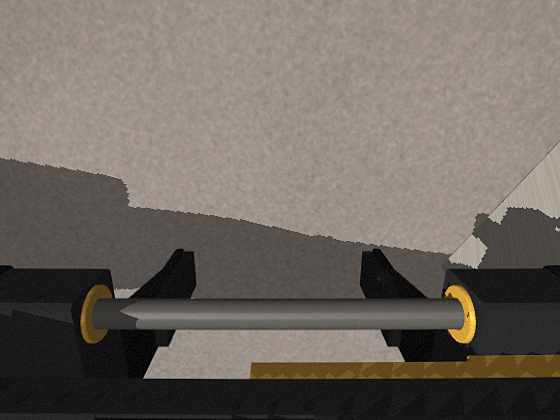

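```bash
cat > h.py <<'E'
import numpy as np, cv2
from scipy.spatial.transform import Rotation as R
def ray(c,px):
    K=np.array([[c['fx'],0,c['cx']],[0,c['fy'],c['cy']],[0,0,1.]])
    p=cv2.undistortPoints(np.array(px,float).reshape(-1,1,2),K,np.array([c['k1'],0,0,0.])).reshape(-1,2)
    d=np.c_[p[:,0],-p[:,1],-np.ones(len(p))]
    return R.from_quat(c['attitude']).apply(d)
def plane(c,px,z):
    d=ray(c,px); o=np.array(c['xyz']); z=np.broadcast_to(z,len(d))
    return o+d*((z-o[2])/d[:,2])[:,None]
def proj(c,P):
    P=np.atleast_2d(P).astype(float)
    q=R.from_quat(c['attitude']).inv().apply(P-np.array(c['xyz']))
    x=q[:,0]/-q[:,2]; y=-q[:,1]/-q[:,2]; f=1+c['k1']*(x*x+y*y)
    return np.c_[c['fx']*x*f+c['cx'],c['fy']*y*f+c['cy']]
def crop(im,x0,y0,x1,y1,s,fn):
    cv2.imwrite(fn,cv2.resize(im[y0:y1,x0:x1],None,fx=s,fy=s,interpolation=cv2.INTER_CUBIC))
E
python3 - <<'E'
from h import *
im=cv2.imread('pics/side0.png'); crop(im,270,260,400,395,4.4,'pics/a1.png'); crop(im,235,150,375,250,5,'pics/a2.png')
im=cv2.imread('pics/scene0.png'); crop(im,290,100,400,170,7,'pics/a3.png'); crop(im,95,185,315,300,3.6,'pics/a4.png')
E
```

```text
(no output)
```

View pics/a1.png

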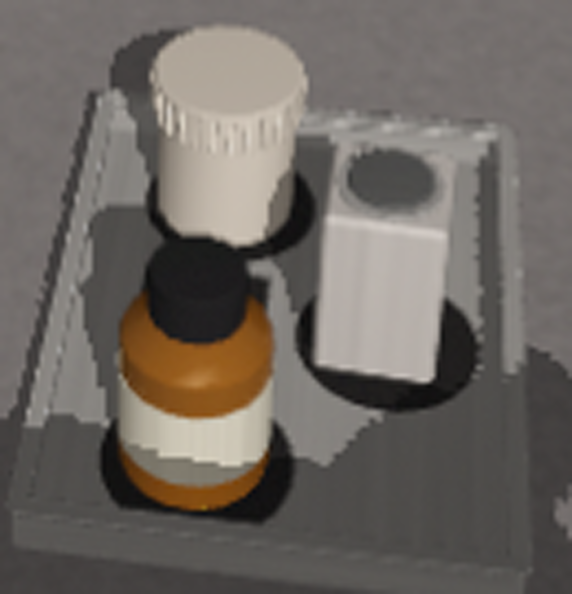

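View pics/a2.png

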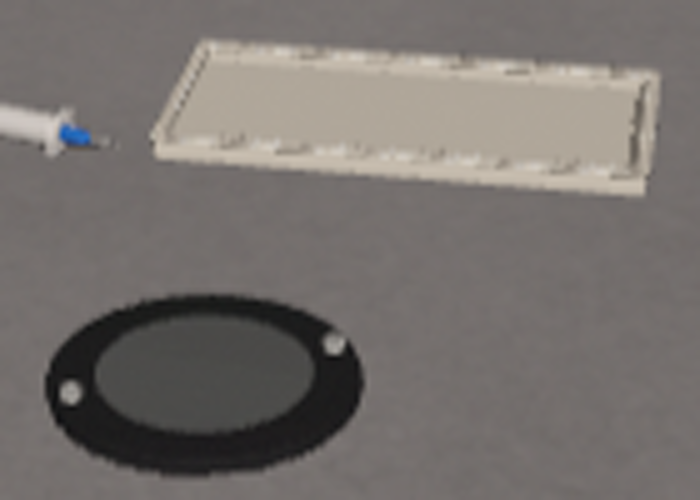

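View pics/a3.png

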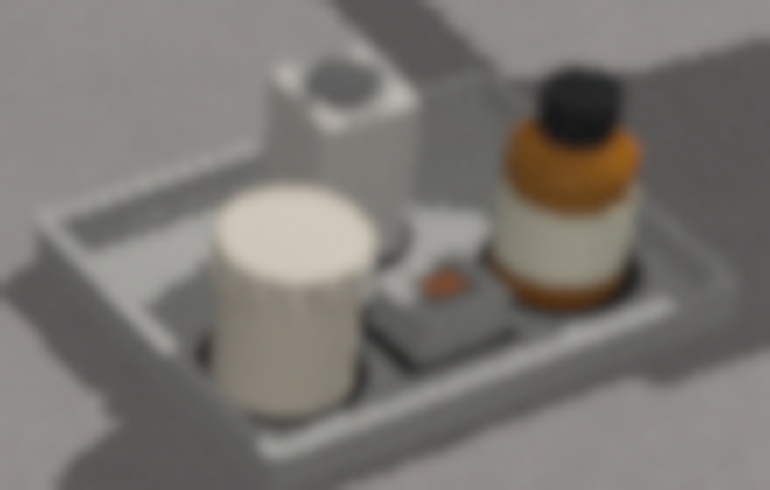

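View pics/a4.png

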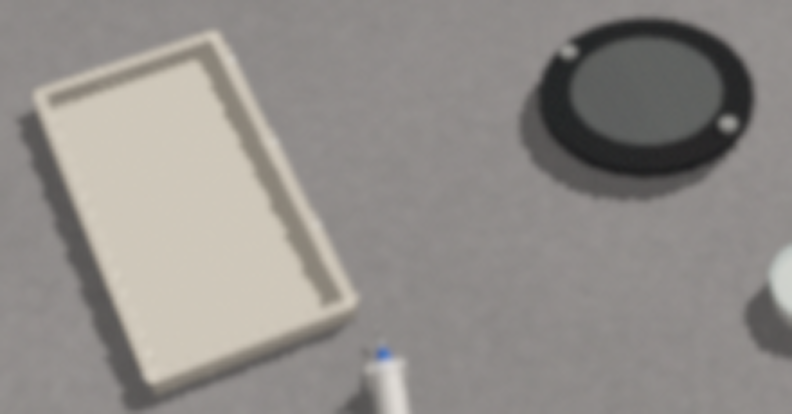

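```bash
python3 - <<'E'
from h import *
from bench import get_calibration
np.set_printoptions(precision=4,suppress=True)
S=get_calibration('side');C=get_calibration('scene')
a1=lambda *p:np.array(p)/4.4+[270,260]
a2=lambda *p:np.array(p)/5+[235,150]
a3=lambda *p:np.array(p)/7+[290,100]
a4=lambda *p:np.array(p)/3.6+[95,185]
print('stor side',plane(S,a1((15,515),(527,570),(515,125),(100,92)),.019))
print('stor scene',plane(C,a3((40,215),(268,450)),.019))
print('tin top',plane(S,a1((335,145),(458,150),(447,232),(328,218)),.073))
print('tin scene corners',plane(C,a3((275,68),(330,130),(417,100),(360,48)),.073))
print('plug side,scene',plane(S,a1((392,180)),.077),plane(C,a3((343,82)),.077))
print('jar',plane(S,a1((230,72)),.067),plane(C,a3((297,235)),.067))
print('cap',plane(S,a1((198,262)),.087),plane(C,a3((580,92)),.087))
print('block',plane(C,a3((445,283)),.024))
print('sidetray C',plane(C,a4((35,93),(218,33),(357,300),(150,382)),.013))
print('sidetray S',plane(S,a2((155,140),(203,40),(660,72),(648,178)),.013))
print('stage',plane(C,a4((646,92)),.014),plane(S,a2((205,373)),.014))
E
```

```text
stor side [[0.5636 0.4086 0.019 ]
 [0.4062 0.4172 0.019 ]
 [0.3879 0.2051 0.019 ]
 [0.5508 0.196  0.019 ]]
stor scene [[0.3949 0.2092 0.019 ]
 [0.5507 0.1954 0.019 ]]
tin top [[0.4631 0.2868 0.073 ]
 [0.4209 0.2865 0.073 ]
 [0.4279 0.3282 0.073 ]
 [0.4665 0.3242 0.073 ]]
tin scene corners [[0.427  0.2914 0.073 ]
 [0.4693 0.2833 0.073 ]
 [0.4719 0.3224 0.073 ]
 [0.434  0.3265 0.073 ]]
plug side,scene [[0.4449 0.3084 0.077 ]] [[0.4523 0.3028 0.077 ]]
jar [[0.4997 0.2409 0.067 ]] [[0.5065 0.2388 0.067 ]]
cap [[0.5088 0.3632 0.087 ]] [[0.5152 0.3616 0.087 ]]
block [[0.516  0.3053 0.024 ]]
sidetray C [[ 0.3932 -0.3199  0.013 ]
 [ 0.4076 -0.1997  0.013 ]
 [ 0.6521 -0.2274  0.013 ]
 [ 0.6404 -0.3488  0.013 ]]
sidetray S [[ 0.6468 -0.2227  0.013 ]
 [ 0.6344 -0.3497  0.013 ]
 [ 0.3849 -0.3195  0.013 ]
 [ 0.3996 -0.1937  0.013 ]]
stage [[ 0.6061 -0.0008  0.014 ]] [[0.5993 0.0022 0.014 ]]
```

```bash
python3 - <<'E'
from h import *
from bench import *
np.set_printoptions(precision=4,suppress=True)
s=read_state();T=R.from_quat(s['eef_rot']);print(T.as_matrix())
c=get_calibration('wrist');print('cam in tool',T.inv().apply(c['xyz']-s['ee_pos']));print((T.inv()*R.from_quat(c['attitude'])).as_matrix())
# rotation needed: tool y toward world (sin5,cos5) 
for yaw in(-5,175):
    y=R.from_euler('z',yaw,degrees=True).apply([0,1,0]);x=np.array([0,0,-1.]);z=np.cross(x,y)
    G=R.from_matrix(np.c_[x,y,z]);print(yaw,(G*T.inv()).as_rotvec()/(2*np.pi),'quat',G.as_quat())
E
```

```text
[[-0.0005  0.4176 -0.9086]
 [ 0.0009 -0.9086 -0.4176]
 [-1.     -0.001   0.    ]]
cam in tool [-0.1631 -0.0004 -0.0815]
[[ 0.0003  0.2981 -0.9545]
 [ 1.      0.0008  0.0005]
 [ 0.0009 -0.9545 -0.2981]]
-5 [ 0.     -0.0002  0.4176] quat [ 0.0308  0.7064 -0.0308  0.7064]
175 [-0.0002 -0.     -0.0824] quat [ 0.7064 -0.0308 -0.7064 -0.0308]
```

```bash
python3 -m inch '[[[0.61,0.83,0.27,0,0,-0.0412,0],[0.61,0.83,0.27,0,0,-0.0412,0],[0.61,0.83,0.27,0,0,-0.0412,0]]]' 20
python3 -m inch '[[[0.61,0.83,0.27,0,0,-0.0412,0],[0.61,0.83,0.27,0,0,-0.0412,0],[0.61,0.83,0.27,0,0,-0.0412,0]]]'
python3 -m inch '[[[0.61,0.83,0.27,0,0,0,0],[0.61,0.83,0.27,0,0,0,0],[0.61,0.83,0.27,0,0,0,0],[0.61,0.83,0.27,0,0,0,0],[0.61,0.83,0.27,0,0,0,0]]]'
cat > shot.py <<'E'
import sys,json
from h import *
from bench import *
c=get_calibration('wrist'); im=camera('wrist')[:,:,::-1]; n=sys.argv[1]
cv2.imwrite(f'pics/{n}.png',im); json.dump({k:(v.tolist() if hasattr(v,'tolist') else v) for k,v in c.items()},open(f'pics/{n}.json','w'))
s=read_state(); print(s['time'],s['ee_pos'],R.from_quat(s['eef_rot']).as_matrix()[:,1],s['width'],s['ft_force'])
E
python3 shot.py w1
```

```text
time: 0.45
ee_pos: [0.3371, -0.4652, 0.2559]
eef_rot: [0.705, 0.061, -0.704, 0.06]
ft_force: [0.3, -0.2, -0.2]
width: 0.0871
time: 0.75
ee_pos: [0.4098, -0.3653, 0.2883]
eef_rot: [0.707, -0.031, -0.706, -0.031]
ft_force: [0.8, -0.4, -0.4]
width: 0.0872
time: 1.25
ee_pos: [0.4806, -0.269, 0.3195]
eef_rot: [-0.706, 0.03, 0.707, 0.03]
ft_force: [-0.6, -0.6, -0.1]
width: 0.0868
1.3 [ 0.47997617 -0.26994097  0.31930702] [-8.77954328e-02 -9.96138480e-01  3.00575817e-04] 0.08669044391625387 [-0.37845497 -1.1268295   0.63643815]
```

View pics/w1.png

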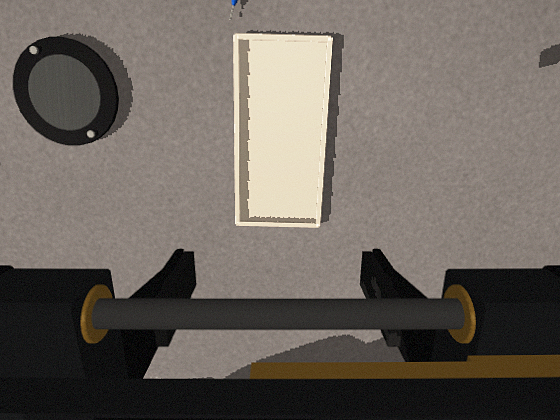

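```bash
for i in 1; do
python3 -m inch '[[[0,0.96,0,0,0,0,0],[0,0.96,0,0,0,0,0],[0,0.96,0,0,0,0,0]]]' >/dev/null
python3 -m inch '[[[0,0.96,0,0,0,0,0],[0,0.96,0,0,0,0,0],[0,0.96,0,0,0,0,0]]]' >/dev/null
python3 -m inch '[[[0,0.96,0,0,0,0,0],[0,0.96,0,0,0,0,0],[0,0.96,0,0,0,0,0]]]' >/dev/null
python3 -m inch '[[[-0.2,0.96,0,0,0,0,0],[-0.2,0.96,0,0,0,0,0],[-0.2,0.96,0,0,0,0,0]]]' >/dev/null
python3 -m inch '[[[-0.3,0.96,-0.16,0,0,0,0],[-0.3,0.96,-0.16,0,0,0,0],[-0.3,0.96,-0.16,0,0,0,0],[-0.3,0.96,-0.16,0,0,0,0],[-0.3,0.96,-0.16,0,0,0,0]]]'
done
python3 shot.py w2
```

```text
time: 3.0
ee_pos: [0.4215, 0.3055, 0.3001]
eef_rot: [-0.706, 0.032, 0.707, 0.031]
ft_force: [0.3, -0.7, 0.5]
width: 0.0867
3.05 [0.42189132 0.30494868 0.30031727] [-8.96523793e-02 -9.95972634e-01  9.81356124e-04] 0.08726683487407544 [ 1.0088496  -0.01055056 -0.52790039]
```

View pics/w2.png

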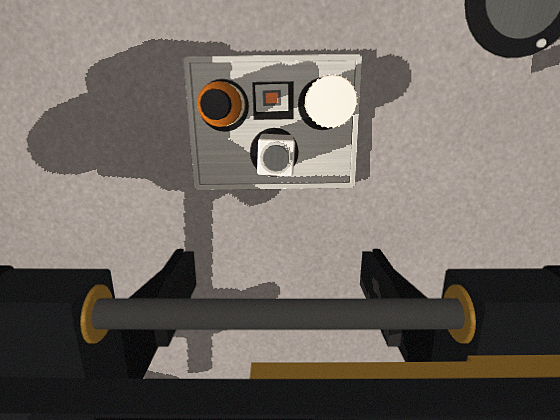

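```bash
python3 - <<'E'
from h import *
im=cv2.imread('pics/w2.png'); crop(im,175,45,375,195,4,'pics/a5.png')
im=cv2.imread('pics/w1.png'); crop(im,0,25,140,155,4,'pics/a6.png')
E
```

```text
(no output)
```

View pics/a5.png

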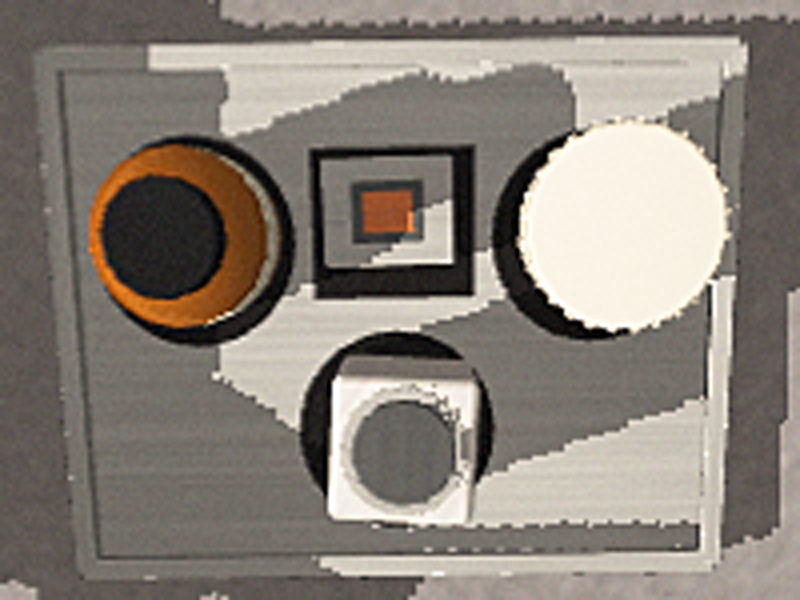

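View pics/a6.png

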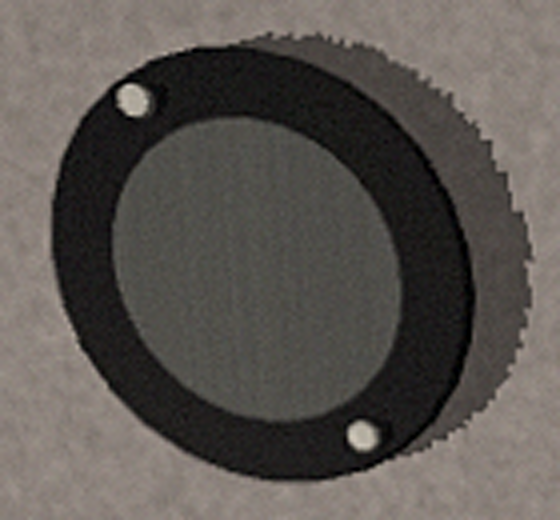

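```bash
python3 - <<'E'
from h import *
import json
np.set_printoptions(precision=4,suppress=True)
A=json.load(open('pics/w1.json'));B=json.load(open('pics/w2.json'))
a5=lambda *p:np.array(p)/4+[175,45]-.4
a6=lambda *p:np.array(p)/4+[0,25]-.4
def ed(P):
    for i in range(4):
        d=P[(i+1)%4]-P[i]; print('   len %.4f ang %.1f'%(np.hypot(*d[:2]),np.degrees(np.arctan2(d[1],d[0]))))
def q(n,P): print(n,P,'mean',P.mean(0)); ed(P)
q('sidetray',plane(A,[(234.5,33.5),(333,37),(319.5,227),(235.5,226)],.013))
print('stage',plane(A,a6((257,268)),.014),plane(A,a6((135,100),(363,436)),.017).mean(0))
q('stor',plane(B,a5((36,50),(747,40),(717,573),(84,578)),.019))
q('tin',plane(B,a5((337,375),(475,378),(470,524),(330,520)),.073))
print('plug',plane(B,a5((405,452)),.077))
print('jar',plane(B,a5((625,225)),.067),'cap',plane(B,a5((164,237)),.087))
q('block',plane(B,a5((320,155),(455,153),(453,266),(320,268)),.023))
print('copper',plane(B,a5((387,211)),.024))
E
```

```text
sidetray [[ 0.6495 -0.2298  0.013 ]
 [ 0.635  -0.3516  0.013 ]
 [ 0.3848 -0.3219  0.013 ]
 [ 0.397  -0.1999  0.013 ]] mean [ 0.5166 -0.2758  0.013 ]
   len 0.1227 ang -96.8
   len 0.2519 ang 173.2
   len 0.1226 ang 84.3
   len 0.2543 ang -6.8
stage [[0.6016 0.0004 0.014 ]] [0.6    0.0006 0.017 ]
stor [[0.5658 0.4055 0.019 ]
 [0.5496 0.1934 0.019 ]
 [0.3865 0.2064 0.019 ]
 [0.4037 0.4169 0.019 ]] mean [0.4764 0.3055 0.019 ]
   len 0.2127 ang -94.4
   len 0.1636 ang 175.4
   len 0.2112 ang 85.3
   len 0.1626 ang -4.0
tin [[0.4672 0.3225 0.073 ]
 [0.4629 0.284  0.073 ]
 [0.4216 0.2886 0.073 ]
 [0.4264 0.3288 0.073 ]] mean [0.4445 0.306  0.073 ]
   len 0.0387 ang -96.4
   len 0.0416 ang 173.7
   len 0.0405 ang 83.2
   len 0.0414 ang -8.8
plug [[0.4446 0.3053 0.077 ]]
jar [[0.5002 0.2393 0.067 ]] cap [[0.5081 0.3631 0.087 ]]
block [[0.5284 0.3238 0.023 ]
 [0.5253 0.283  0.023 ]
 [0.4925 0.2863 0.023 ]
 [0.4956 0.3273 0.023 ]] mean [0.5104 0.3051 0.023 ]
   len 0.0408 ang -94.3
   len 0.0329 ang 174.3
   len 0.0412 ang 85.7
   len 0.0330 ang -6.2
copper [[0.5104 0.3051 0.024 ]]
```

```bash

python3 -m inch '[[[0.72,0.48,-1,0,0,0,0],[0.72,0.48,-1,0,0,0,0],[0.72,0.48,-1,0,0,0,0],[0.72,0.48,-1,0,0,0,0],[0.72,0.48,-1,0,0,0,0],[0.72,0.48,-1,0,0,0,0]]]'
python3 shot.py w3
```

```text
time: 3.65
ee_pos: [0.5075, 0.3638, 0.1822]
eef_rot: [0.707, -0.031, -0.706, -0.031]
ft_force: [-0.2, -0.1, 0.1]
width: 0.0871
3.7 [0.50750445 0.36409542 0.18284559] [-0.08764448 -0.99615113 -0.00117151] 0.08735414527556223 [-0.02682143  0.17888227  0.45226261]
```

View pics/w3.png

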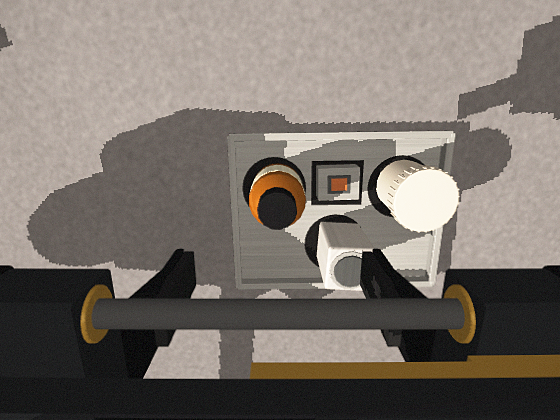

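```bash
python3 - <<'E'
from h import *
import json
B=json.load(open('pics/w3.json'))
print(plane(B,[(277.5,210)],.087),plane(B,[(424,199)],.067),plane(B,[(348,269)],.077))
E
python3 -m inch '[[[0.02,0,-1,0,0,0,0],[0.02,0,-1,0,0,0,0],[0.02,0,-1,0,0,0,0],[0.02,0,-1,0,0,0,0],[0.02,0,-1,0,0,0,0]]]'
```

```text
[[0.5086992  0.36400326 0.087     ]] [[0.50124326 0.24032538 0.067     ]] [[0.4467604  0.30808276 0.077     ]]
time: 4.2
ee_pos: [0.5102, 0.365, 0.0632]
eef_rot: [0.707, -0.03, -0.705, -0.031]
ft_force: [0.0, -0.2, 1.2]
width: 0.0871
```

```bash

python3 -m inch '[[[0,0,-0.26,0,0,0,0],[0,0,-0.26,0,0,0,0],[0,0,-0.26,0,0,0,0]]]' 
python3 -m inch '[[[0,0,0,0,0,0,0.9],[0,0,0,0,0,0,0.9],[0,0,0,0,0,0,0.9],[0,0,0,0,0,0,0.9],[0,0,0,0,0,0,0.9],[0,0,0,0,0,0,0.9],[0,0,0,0,0,0,0.9],[0,0,0,0,0,0,0.9]]]' 20
```

```text
time: 4.5
ee_pos: [0.51, 0.365, 0.0315]
eef_rot: [0.707, -0.03, -0.706, -0.031]
ft_force: [-0.5, 0.6, 0.3]
width: 0.0869
time: 5.3
ee_pos: [0.5094, 0.3645, 0.0294]
eef_rot: [0.706, -0.031, -0.706, -0.031]
ft_force: [-0.5, -1.0, 0.9]
width: 0.0494
```

```bash

python3 -m inch '[[[0,0,0.3,0,0,0,0.9],[0,0,0.6,0,0,0,0.9],[0,0,1,0,0,0,0.9]]]' 
python3 -m inch '[[[0.04,-0.3,0,0,0,0,0.9],[0.08,-0.6,0,0,0,0,0.9],[0.11,-0.9,0,0,0,0,0.9]]]' 
python3 -m inch '[[[0.04,-0.3,0,0,0,0,0.9],[0.08,-0.6,0,0,0,0,0.9],[0.11,-0.9,0,0,0,0,0.9]]]' >/dev/null
python3 -m inch '[[[0.04,-0.3,0,0,0,0,0.9],[0.08,-0.6,0,0,0,0,0.9],[0.11,-0.9,0,0,0,0,0.9]]]' >/dev/null
python3 -m inch '[[[0.04,-0.3,0,0,0,0,0.9],[0.08,-0.6,0,0,0,0,0.9],[0.11,-0.9,0,0,0,0,0.9]]]' >/dev/null
python3 -m inch '[[[0.04,-0.3,0,0,0,0,0.9],[0.08,-0.6,0,0,0,0,0.9],[0.11,-0.9,0,0,0,0,0.9]]]' >/dev/null
python3 -m inch '[[[0.04,-0.3,0,0,0,0,0.9],[0.08,-0.6,0,0,0,0,0.9],[0.11,-0.9,0,0,0,0,0.9],[0.11,-0.9,0,0,0,0,0.9],[0.11,-0.9,0,0,0,0,0.9]]]' 
python3 shot.py w4
```

```text
time: 5.6
ee_pos: [0.5084, 0.3636, 0.1489]
eef_rot: [-0.705, 0.031, 0.707, 0.03]
ft_force: [0.9, 0.9, -1.0]
width: 0.0496
time: 5.9
ee_pos: [0.5226, 0.2552, 0.1494]
eef_rot: [0.707, -0.031, -0.706, -0.03]
ft_force: [-0.2, -0.8, -1.8]
width: 0.0495
time: 7.6
ee_pos: [0.5882, -0.2841, 0.1487]
eef_rot: [-0.706, 0.031, 0.707, 0.032]
ft_force: [-0.2, 0.8, -0.1]
width: 0.0496
7.65 [ 0.58859041 -0.28265809  0.14891536] [-8.64338201e-02 -9.96257178e-01 -9.10799254e-04] 0.049624031212178135 [ 0.39184246  0.64372241 -0.92146544]
```

View pics/w4.png

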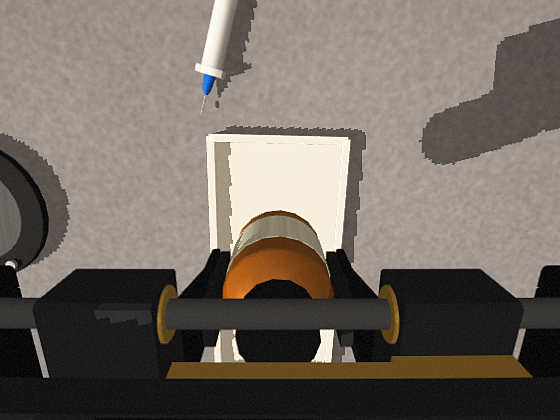

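```bash

python3 -m inch '[[[0,0,-0.4,0,0,0,0.9],[0,0,-0.75,0,0,0,0.9],[0,0,-0.9,0,0,0,0.9],[0,0,-0.99,0,0,0,0.9],[0,0,-0.99,0,0,0,0.9],[0,0,-0.99,0,0,0,0.9]]]' 
python3 -m inch '[[[0,0,0,0,0,0,0],[0,0,0,0,0,0,0],[0,0,0,0,0,0,0],[0,0,0,0,0,0,0],[0,0,0,0,0,0,0],[0,0,0,0,0,0,0]]]'
python3 -m inch '[[[0,0,0.3,0,0,0,0],[0,0,0.6,0,0,0,0],[0,0,0.99,0,0,0,0],[0,0,0.99,0,0,0,0]]]'
python3 shot.py w5
```

```text
time: 8.25
ee_pos: [0.5895, -0.2829, 0.0316]
eef_rot: [0.707, -0.03, -0.706, -0.03]
ft_force: [-0.2, 0.6, -1.1]
width: 0.0492
time: 8.85
ee_pos: [0.5886, -0.2836, 0.0306]
eef_rot: [0.706, -0.031, -0.706, -0.031]
ft_force: [-0.2, 0.2, -1.0]
width: 0.0849
time: 9.25
ee_pos: [0.5919, -0.2847, 0.1568]
eef_rot: [0.71, -0.032, -0.703, -0.029]
ft_force: [1.8, -0.6, 0.3]
width: 0.0871
9.3 [ 0.5905782  -0.28421763  0.15333661] [-0.08695413 -0.99620956  0.00234446] 0.08683465663153937 [ 0.02557031 -0.85284329  0.28179371]
```

View pics/w5.png

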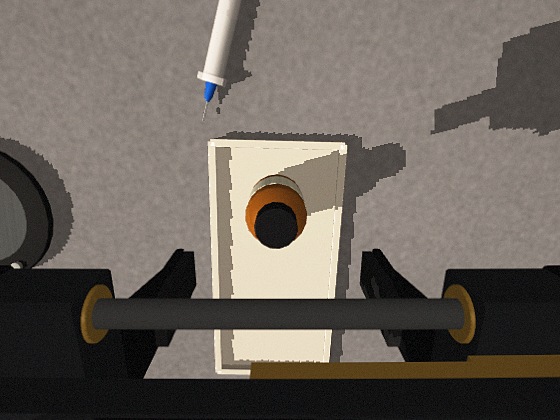

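```bash

python3 -m inch '[[[-0.147,0.872,0,0,0,0,0],[-0.147,0.872,0,0,0,0,0],[-0.147,0.872,0,0,0,0,0]]]' >/dev/null
python3 -m inch '[[[-0.147,0.872,0,0,0,0,0],[-0.147,0.872,0,0,0,0,0],[-0.147,0.872,0,0,0,0,0]]]' >/dev/null
python3 -m inch '[[[-0.147,0.872,0,0,0,0,0],[-0.147,0.872,0,0,0,0,0],[-0.147,0.872,0,0,0,0,0]]]' >/dev/null
python3 -m inch '[[[-0.147,0.872,0,0,0,0,0],[-0.147,0.872,0,0,0,0,0],[-0.147,0.872,0,0,0,0,0]]]' 
python3 -m inch '[[[-0.147,0.872,0,0,0,0,0],[-0.147,0.872,0,0,0,0,0],[-0.147,0.872,0,0,0,0,0],[-0.147,0.872,0,0,0,0,0],[-0.147,0.872,0,0,0,0,0]]]' 
python3 shot.py w6
```

```text
time: 10.5
ee_pos: [0.5159, 0.1418, 0.149]
eef_rot: [-0.706, 0.027, 0.707, 0.029]
ft_force: [0.2, -0.3, 0.5]
width: 0.0869
time: 11.0
ee_pos: [0.5008, 0.2379, 0.1487]
eef_rot: [-0.706, 0.032, 0.707, 0.031]
ft_force: [-0.2, -1.4, 0.1]
width: 0.087
11.05 [0.50104859 0.23752141 0.14884845] [-0.08912883 -0.99601928  0.00128032] 0.08688003419856744 [ 0.43796103 -0.51980744 -0.20979583]
```

View pics/w6.png

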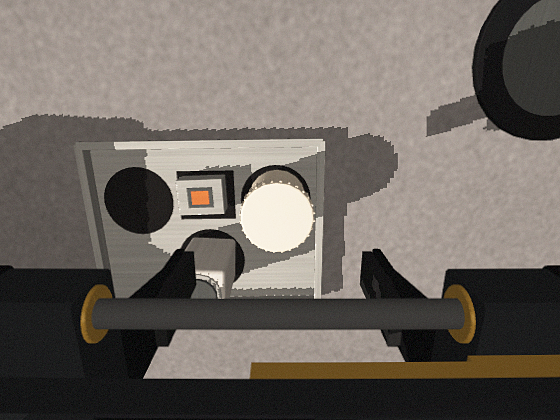

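```bash

python3 -m inch '[[[0,0,-0.4,0,0,0,0],[0,0,-0.75,0,0,0,0],[0,0,-0.93,0,0,0,0],[0,0,-0.93,0,0,0,0],[0,0,-0.93,0,0,0,0]]]' 
python3 -m inch '[[[0,0,0,0,0,0,0.9],[0,0,0,0,0,0,0.9],[0,0,0,0,0,0,0.9],[0,0,0,0,0,0,0.9],[0,0,0,0,0,0,0.9],[0,0,0,0,0,0,0.9],[0,0,0,0,0,0,0.9]]]' 20
python3 -m inch '[[[0,0,0.3,0,0,0,0.9],[0,0,0.6,0,0,0,0.9],[0,0,0.93,0,0,0,0.9],[0,0,0.93,0,0,0,0.9]]]'
```

```text
time: 11.55
ee_pos: [0.5012, 0.2387, 0.0384]
eef_rot: [0.707, -0.031, -0.706, -0.031]
ft_force: [0.4, 0.5, 0.0]
width: 0.0869
time: 12.25
ee_pos: [0.5006, 0.2397, 0.038]
eef_rot: [0.707, -0.031, -0.706, -0.031]
ft_force: [-1.5, -1.2, 4.1]
width: 0.0553
time: 12.65
ee_pos: [0.5027, 0.2413, 0.1545]
eef_rot: [0.709, -0.029, -0.704, -0.032]
ft_force: [0.6, 1.0, -0.2]
width: 0.0553
```

```bash

python3 -m inch '[[[0.01,-0.3,0,0,0,0,0.9],[0.02,-0.6,0,0,0,0,0.9],[0.028,-0.86,0,0,0,0,0.9]]]' >/dev/null
python3 -m inch '[[[0.01,-0.3,0,0,0,0,0.9],[0.02,-0.6,0,0,0,0,0.9],[0.028,-0.86,0,0,0,0,0.9]]]' >/dev/null
python3 -m inch '[[[0.01,-0.3,0,0,0,0,0.9],[0.02,-0.6,0,0,0,0,0.9],[0.028,-0.86,0,0,0,0,0.9]]]' >/dev/null
python3 -m inch '[[[0.01,-0.3,0,0,0,0,0.9],[0.02,-0.6,0,0,0,0,0.9],[0.028,-0.86,0,0,0,0,0.9]]]' >/dev/null
python3 -m inch '[[[0.01,-0.3,0,0,0,0,0.9],[0.02,-0.6,0,0,0,0,0.9],[0.028,-0.86,0,0,0,0,0.9],[0.028,-0.86,0,0,0,0,0.9],[0.028,-0.86,0,0,0,0,0.9]]]'
python3 -m inch '[[[0,0,-0.4,0,0,0,0.9],[0,0,-0.75,0,0,0,0.9],[0,0,-0.85,0,0,0,0.9],[0,0,-0.92,0,0,0,0.9],[0,0,-0.92,0,0,0,0.9],[0,0,-0.92,0,0,0,0.9]]]' 
python3 -m inch '[[[0,0,0,0,0,0,0],[0,0,0,0,0,0,0],[0,0,0,0,0,0,0],[0,0,0,0,0,0,0],[0,0,0,0,0,0,0],[0,0,0,0,0,0,0]]]'
python3 -m inch '[[[0,0,0.3,0,0,0,0],[0,0,0.6,0,0,0,0],[0,0,0.92,0,0,0,0],[0,0,0.92,0,0,0,0]]]'
python3 shot.py w7
```

```text
time: 14.35
ee_pos: [0.5167, -0.2764, 0.1482]
eef_rot: [-0.706, 0.031, 0.707, 0.031]
ft_force: [0.2, 1.0, -1.3]
width: 0.0556
time: 14.95
ee_pos: [0.5185, -0.2766, 0.0408]
eef_rot: [0.707, -0.031, -0.706, -0.03]
ft_force: [0.2, -1.0, -1.0]
width: 0.055
time: 15.55
ee_pos: [0.5172, -0.2763, 0.039]
eef_rot: [0.706, -0.031, -0.706, -0.031]
ft_force: [-0.3, 0.5, -0.7]
width: 0.0858
time: 15.95
ee_pos: [0.52, -0.2774, 0.1551]
eef_rot: [0.709, -0.032, -0.704, -0.029]
ft_force: [0.3, -0.8, 0.7]
width: 0.0869
16.0 [ 0.51871609 -0.27700545  0.15222606] [-0.0869355  -0.9962116   0.00216063] 0.08686719635292142 [-0.03801116 -0.19234389 -1.33183069]
```

View pics/w7.png

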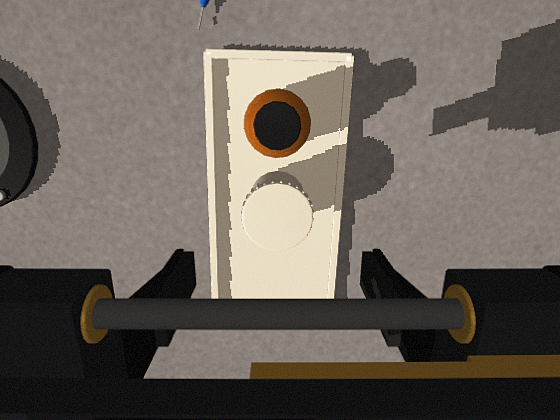

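```bash

python3 -m inch '[[[-0.12,0.971,0,0,0,0,0],[-0.12,0.971,0,0,0,0,0],[-0.12,0.971,0,0,0,0,0]]]' >/dev/null
python3 -m inch '[[[-0.12,0.971,0,0,0,0,0],[-0.12,0.971,0,0,0,0,0],[-0.12,0.971,0,0,0,0,0]]]' >/dev/null
python3 -m inch '[[[-0.12,0.971,0,0,0,0,0],[-0.12,0.971,0,0,0,0,0],[-0.12,0.971,0,0,0,0,0]]]' >/dev/null
python3 -m inch '[[[-0.12,0.971,0,0,0,0,0],[-0.12,0.971,0,0,0,0,0],[-0.12,0.971,0,0,0,0,0]]]' >/dev/null
python3 -m inch '[[[-0.12,0.971,0,0,0,-0.005,0],[-0.12,0.971,0,0,0,-0.005,0],[-0.12,0.971,0,0,0,-0.005,0],[-0.12,0.971,0,0,0,-0.005,0],[-0.12,0.971,0,0,0,-0.005,0]]]' 
python3 shot.py w8
```

```text
time: 17.7
ee_pos: [0.4451, 0.3056, 0.1484]
eef_rot: [-0.705, 0.042, 0.706, 0.041]
ft_force: [-0.6, -0.2, 0.3]
width: 0.0872
17.75 [0.44550375 0.30488235 0.14860791] [-0.11926015 -0.99286217  0.00131738] 0.08694120896831282 [ 0.06537234 -0.03201779  0.30424026]
```

View pics/w8.png

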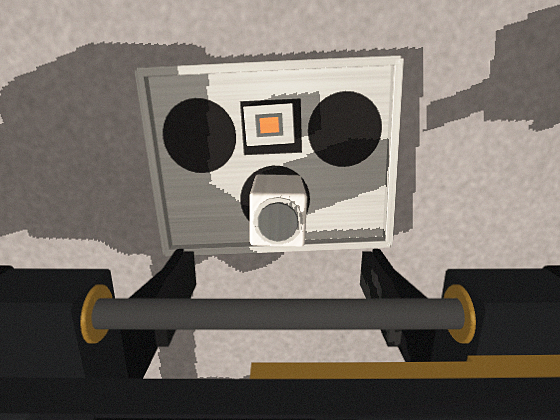

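```bash

python3 -m inch '[[[0,0,-0.4,0,0,0,0],[0,0,-0.75,0,0,0,0],[0,0,-0.95,0,0,0,0],[0,0,-0.95,0,0,0,0],[0,0,-0.95,0,0,0,0]]]' 
python3 -m inch '[[[0,0,0,0,0,0,0.9],[0,0,0,0,0,0,0.9],[0,0,0,0,0,0,0.9],[0,0,0,0,0,0,0.9],[0,0,0,0,0,0,0.9],[0,0,0,0,0,0,0.9],[0,0,0,0,0,0,0.9],[0,0,0,0,0,0,0.9]]]' 20
python3 -m inch '[[[0,0,0.3,0,0,0,0.9],[0,0,0.6,0,0,0,0.9],[0,0,0.95,0,0,0,0.9],[0,0,0.95,0,0,0,0.9]]]'
```

```text
time: 18.25
ee_pos: [0.4458, 0.3055, 0.036]
eef_rot: [0.706, -0.042, -0.706, -0.042]
ft_force: [1.6, 0.5, 0.2]
width: 0.0868
time: 19.05
ee_pos: [0.4452, 0.3063, 0.0354]
eef_rot: [-0.706, 0.042, 0.706, 0.042]
ft_force: [-0.4, 0.6, 1.5]
width: 0.0416
time: 19.45
ee_pos: [0.4474, 0.3084, 0.1548]
eef_rot: [0.708, -0.04, -0.703, -0.043]
ft_force: [-0.3, 0.5, -0.7]
width: 0.0418
```

```bash

python3 -m inch '[[[0,-0.33,0,0,0,0,0.9],[0,-0.66,0,0,0,0,0.9],[0,-0.956,0,0,0,0,0.9]]]' >/dev/null
python3 -m inch '[[[0,-0.33,0,0,0,0,0.9],[0,-0.66,0,0,0,0,0.9],[0,-0.956,0,0,0,0,0.9]]]' >/dev/null
python3 -m inch '[[[0,-0.33,0,0,0,0,0.9],[0,-0.66,0,0,0,0,0.9],[0,-0.956,0,0,0,0,0.9]]]' >/dev/null
python3 -m inch '[[[0,-0.33,0,0,0,0,0.9],[0,-0.66,0,0,0,0,0.9],[0,-0.956,0,0,0,0,0.9]]]' >/dev/null
python3 -m inch '[[[0,-0.33,0,0,0,0,0.9],[0,-0.66,0,0,0,0,0.9],[0,-0.956,0,0,0,0,0.9],[0,-0.956,0,0,0,0,0.9],[0,-0.956,0,0,0,0,0.9]]]'
python3 -m inch '[[[0,0,-0.4,0,0,0,0.9],[0,0,-0.75,0,0,0,0.9],[0,0,-0.86,0,0,0,0.9],[0,0,-0.94,0,0,0,0.9],[0,0,-0.94,0,0,0,0.9],[0,0,-0.94,0,0,0,0.9]]]' 
python3 -m inch '[[[0,0,0,0,0,0,0],[0,0,0,0,0,0,0],[0,0,0,0,0,0,0],[0,0,0,0,0,0,0],[0,0,0,0,0,0,0],[0,0,0,0,0,0,0]]]'
python3 -m inch '[[[0,0,0.3,0,0,0,0],[0,0,0.6,0,0,0,0],[0,0,0.94,0,0,0,0],[0,0,0.94,0,0,0,0]]]'
python3 shot.py w9
```

```text
time: 21.15
ee_pos: [0.4447, -0.2674, 0.1485]
eef_rot: [-0.705, 0.042, 0.706, 0.043]
ft_force: [0.1, -0.2, -1.4]
width: 0.042
time: 21.75
ee_pos: [0.4464, -0.2676, 0.0382]
eef_rot: [0.707, -0.042, -0.705, -0.041]
ft_force: [0.1, -1.6, -0.4]
width: 0.0416
time: 22.35
ee_pos: [0.4452, -0.2673, 0.0366]
eef_rot: [0.706, -0.042, -0.706, -0.042]
ft_force: [0.6, 0.2, -0.5]
width: 0.0814
time: 22.75
ee_pos: [0.448, -0.2687, 0.1549]
eef_rot: [0.709, -0.043, -0.703, -0.041]
ft_force: [0.5, 0.1, -0.4]
width: 0.087
22.8 [ 0.4467714  -0.26812539  0.15215416] [-0.11824118 -0.99298272  0.00208114] 0.08697402583387412 [ 0.56997946  0.29547391 -0.83464827]
```

View pics/w9.png

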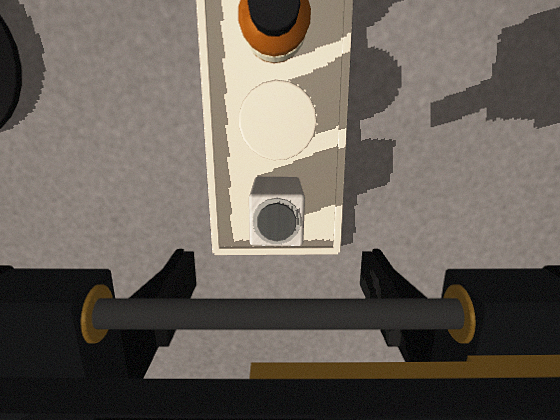

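```bash

python3 -m inch '[[[0.109,0.953,0,0,0,0,0],[0.109,0.953,0,0,0,0,0],[0.109,0.953,0,0,0,0,0]]]' >/dev/null
python3 -m inch '[[[0.109,0.953,0,0,0,0,0],[0.109,0.953,0,0,0,0,0],[0.109,0.953,0,0,0,0,0]]]' >/dev/null
python3 -m inch '[[[0.109,0.953,0,0,0,0,0],[0.109,0.953,0,0,0,0,0],[0.109,0.953,0,0,0,0,0]]]' >/dev/null
python3 -m inch '[[[0.109,0.953,0,0,0,0,0],[0.109,0.953,0,0,0,0,0],[0.109,0.953,0,0,0,0,0]]]' >/dev/null
python3 -m inch '[[[0.109,0.953,0,0,0,0.004,0],[0.109,0.953,0,0,0,0.004,0],[0.109,0.953,0,0,0,0.004,0],[0.109,0.953,0,0,0,0.004,0],[0.109,0.953,0,0,0,0.004,0]]]' 
python3 shot.py w10
```

```text
time: 24.5
ee_pos: [0.5104, 0.3035, 0.1482]
eef_rot: [-0.706, 0.033, 0.707, 0.032]
ft_force: [0.6, -0.5, 0.3]
width: 0.087
24.55 [0.51070193 0.30279164 0.14851543] [-0.0944386  -0.99552936  0.00162518] 0.08719346965834054 [ 0.1897038  -0.77792458 -0.55999456]
```

View pics/w10.png

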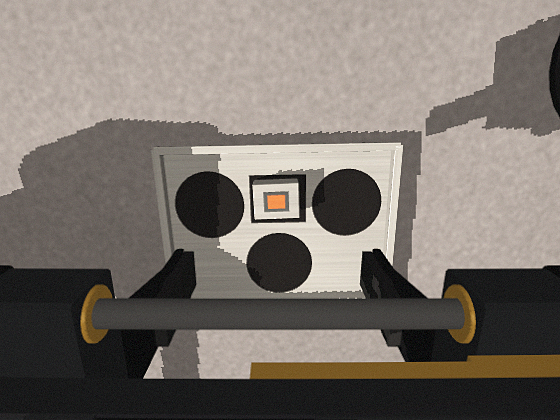

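```bash

python3 -m inch '[[[0,0,-0.4,0,0,0,0],[0,0,-0.75,0,0,0,0],[0,0,-1,0,0,0,0],[0,0,-1,0,0,0,0],[0,0,-1,0,0,0,0]]]' 
python3 -m inch '[[[0,0,-0.1,0,0,0,0],[0,0,-0.17,0,0,0,0],[0,0,-0.17,0,0,0,0],[0,0,-0.17,0,0,0,0]]]' 
python3 -m inch '[[[0,0,0,0,0,0,0.9],[0,0,0,0,0,0,0.9],[0,0,0,0,0,0,0.9],[0,0,0,0,0,0,0.9],[0,0,0,0,0,0,0.9],[0,0,0,0,0,0,0.9],[0,0,0,0,0,0,0.9],[0,0,0,0,0,0,0.9]]]' 30
python3 -m inch '[[[0,0,0.3,0,0,0,0.9],[0,0,0.6,0,0,0,0.9],[0,0,0.7,0,0,0,0.9],[0,0,0.7,0,0,0,0.9],[0,0,0.7,0,0,0,0.9]]]'
python3 shot.py w11
```

```text
time: 25.05
ee_pos: [0.5111, 0.3034, 0.0301]
eef_rot: [0.706, -0.034, -0.706, -0.033]
ft_force: [0.3, 0.3, 1.4]
width: 0.0869
time: 25.45
ee_pos: [0.5107, 0.3045, 0.0092]
eef_rot: [0.706, -0.033, -0.706, -0.033]
ft_force: [-0.0, -0.3, 0.3]
width: 0.0871
time: 26.25
ee_pos: [0.5106, 0.3045, 0.009]
eef_rot: [0.706, -0.033, -0.706, -0.033]
ft_force: [0.4, -0.6, -0.2]
width: 0.0398
time: 26.75
ee_pos: [0.5101, 0.3039, 0.0916]
eef_rot: [-0.706, 0.033, 0.707, 0.033]
ft_force: [1.0, -0.1, -2.8]
width: 0.0396
26.8 [0.50980372 0.30372253 0.09113066] [-0.09318635 -0.99564719  0.00172394] 0.03992501487779884 [-0.62408698  0.17289568 -3.25437986]
```

View pics/w11.png

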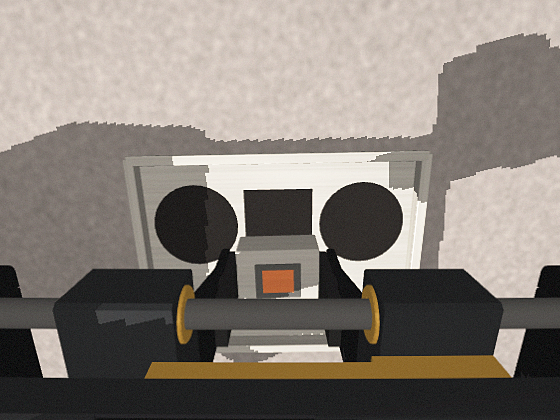

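```bash

python3 -m inch '[[[0.08,-0.28,0,0,0,0,0.9],[0.16,-0.56,0,0,0,0,0.9],[0.251,-0.845,0,0,0,0,0.9]]]' >/dev/null
python3 -m inch '[[[0.08,-0.28,0,0,0,0,0.9],[0.16,-0.56,0,0,0,0,0.9],[0.251,-0.845,0,0,0,0,0.9]]]' >/dev/null
python3 -m inch '[[[0.08,-0.28,0,0,0,0,0.9],[0.16,-0.56,0,0,0,0,0.9],[0.251,-0.845,0,0,0,0,0.9],[0.251,-0.845,0,0,0,0,0.9],[0.251,-0.845,0,0,0,0,0.9]]]'
python3 shot.py w12
```

```text
time: 27.9
ee_pos: [0.6001, -0.0006, 0.0911]
eef_rot: [-0.705, 0.034, 0.707, 0.034]
ft_force: [0.8, 0.1, -3.0]
width: 0.0397
27.95 [0.60005273 0.00090212 0.09149541] [-9.28282445e-02 -9.95682077e-01 -3.44450645e-04] 0.03993294374612341 [-0.85559544  0.44134513 -2.18807865]
```

View pics/w12.png

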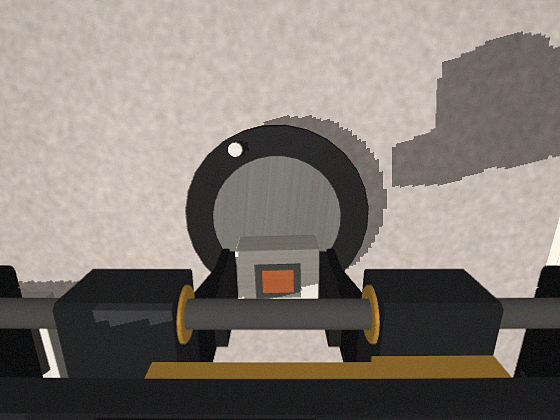

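```bash

python3 -m inch '[[[0,0,-0.3,0,0,0,0.9],[0,0,-0.5,0,0,0,0.9],[0,0,-0.56,0,0,0,0.9],[0,0,-0.605,0,0,0,0.9],[0,0,-0.605,0,0,0,0.9],[0,0,-0.605,0,0,0,0.9]]]' 
python3 -m inch '[[[0,0,0,0,0,0,0],[0,0,0,0,0,0,0],[0,0,0,0,0,0,0],[0,0,0,0,0,0,0],[0,0,0,0,0,0,0],[0,0,0,0,0,0,0],[0,0,0,0,0,0,0]]]'
python3 -m inch '[[[0,0,0.3,0,0,0,0],[0,0,0.6,0,0,0,0],[0,0,1,0,0,0,0],[0,0,1,0,0,0,0],[0,0,1,0,0,0,0]]]'
python3 shot.py w13
```

```text
time: 28.55
ee_pos: [0.6017, 0.0008, 0.0214]
eef_rot: [0.707, -0.033, -0.706, -0.033]
ft_force: [-0.0, -0.4, -2.5]
width: 0.0401
time: 29.25
ee_pos: [0.601, 0.0004, 0.0204]
eef_rot: [0.706, -0.033, -0.706, -0.033]
ft_force: [0.6, -0.3, -0.6]
width: 0.0845
time: 29.75
ee_pos: [0.6017, 0.0003, 0.1416]
eef_rot: [0.707, -0.033, -0.705, -0.033]
ft_force: [0.3, 0.3, -0.2]
width: 0.0868
29.8 [6.00811793e-01 1.65294828e-04 1.40116087e-01] [-9.32315711e-02 -9.95644407e-01  2.99753751e-04] 0.08667945026854855 [-0.08616864  0.75348982 -0.09082082]
```

View pics/w13.png

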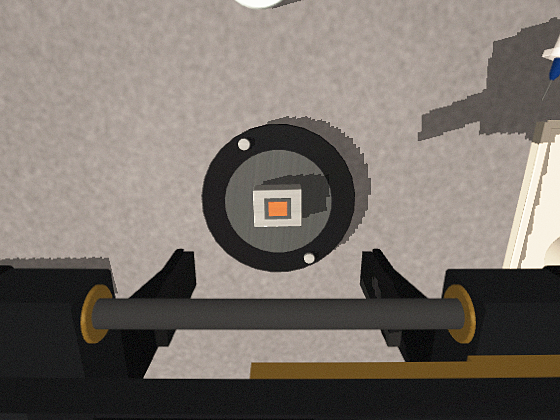

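```bash
python3 - <<'E'
from h import *
import json
B=json.load(open('pics/w13.json'))
print('screws mid',plane(B,[(244,144.5),(309,258)],.017).mean(0),'block',plane(B,[(277.5,208.5)],.035))
E
```

```text
screws mid [5.99267167e-01 1.81486259e-04 1.70000000e-02] block [[0.60077448 0.00060381 0.035     ]]
```

```bash

python3 -m inch '[[[-0.034,-0.788,0.025,0,0,0,0],[-0.034,-0.788,0.025,0,0,0,0],[-0.034,-0.788,0.025,0,0,0,0]]]' >/dev/null
python3 -m inch '[[[-0.034,-0.788,0.025,0,0,0,0],[-0.034,-0.788,0.025,0,0,0,0],[-0.034,-0.788,0.025,0,0,0,0]]]' >/dev/null
python3 -m inch '[[[-0.034,-0.788,0.025,0,0,0.001,0],[-0.034,-0.788,0.025,0,0,0.001,0],[-0.034,-0.788,0.025,0,0,0.001,0],[-0.034,-0.788,0.025,0,0,0.001,0],[-0.034,-0.788,0.025,0,0,0.001,0]]]'
python3 shot.py w14
```

```text
time: 30.9
ee_pos: [0.5888, -0.2816, 0.1483]
eef_rot: [-0.706, 0.03, 0.707, 0.031]
ft_force: [0.2, 0.3, 0.1]
width: 0.0875
30.95 [ 0.58896378 -0.28133509  0.14860658] [-0.08472587 -0.99640362 -0.00116219] 0.08718548088423554 [ 0.34530997 -0.35709878  0.0377247 ]
```

View pics/w14.png

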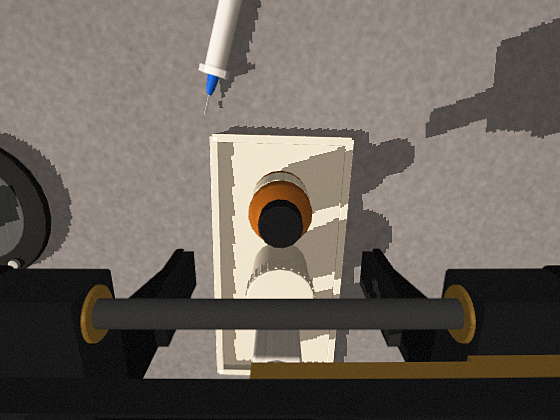

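```bash

python3 -m inch '[[[0,0,-0.4,0,0,0,0],[0,0,-0.75,0,0,0,0],[0,0,-1,0,0,0,0],[0,0,-1,0,0,0,0],[0,0,-1,0,0,0,0]]]' 
python3 -m inch '[[[0,0,0,0,0,0,0.9],[0,0,0,0,0,0,0.9],[0,0,0,0,0,0,0.9],[0,0,0,0,0,0,0.9],[0,0,0,0,0,0,0.9],[0,0,0,0,0,0,0.9],[0,0,0,0,0,0,0.9],[0,0,0,0,0,0,0.9]]]' 20
python3 -m inch '[[[0,0,0.3,0,0,0,0.9],[0,0,0.6,0,0,0,0.9],[0,0,1,0,0,0,0.9],[0,0,1,0,0,0,0.9]]]' 
python3 -m inch '[[[-0.04,0.3,0,0,0,0,0.9],[-0.08,0.6,0,0,0,0,0.9],[-0.11,0.9,0,0,0,0,0.9]]]'  >/dev/null
python3 -m inch '[[[-0.04,0.3,0,0,0,0,0.9],[-0.08,0.6,0,0,0,0,0.9],[-0.11,0.9,0,0,0,0,0.9]]]'  >/dev/null
python3 -m inch '[[[-0.04,0.3,0,0,0,0,0.9],[-0.08,0.6,0,0,0,0,0.9],[-0.11,0.9,0,0,0,0,0.9]]]'  >/dev/null
python3 -m inch '[[[-0.04,0.3,0,0,0,0,0.9],[-0.08,0.6,0,0,0,0,0.9],[-0.11,0.9,0,0,0,0,0.9]]]'  >/dev/null
python3 -m inch '[[[-0.04,0.3,0,0,0,0,0.9],[-0.08,0.6,0,0,0,0,0.9],[-0.11,0.9,0,0,0,0,0.9]]]'  >/dev/null
python3 -m inch '[[[-0.04,0.3,0,0,0,0,0.9],[-0.08,0.6,0,0,0,0,0.9],[-0.11,0.9,0,0,0,0,0.9],[-0.11,0.9,0,0,0,0,0.9],[-0.11,0.9,0,0,0,0,0.9]]]'
```

```text
time: 31.45
ee_pos: [0.5893, -0.2823, 0.0301]
eef_rot: [0.706, -0.03, -0.706, -0.03]
ft_force: [1.1, -0.0, 0.4]
width: 0.0871
time: 32.25
ee_pos: [0.5888, -0.2834, 0.0295]
eef_rot: [0.706, -0.031, -0.706, -0.031]
ft_force: [-0.5, 0.2, 2.6]
width: 0.0493
time: 32.65
ee_pos: [0.592, -0.2845, 0.1566]
eef_rot: [0.71, -0.032, -0.703, -0.029]
ft_force: [0.5, 0.2, -0.9]
width: 0.0496
time: 34.65
ee_pos: [0.5089, 0.3653, 0.1486]
eef_rot: [-0.706, 0.03, 0.707, 0.03]
ft_force: [0.7, 0.0, -0.8]
width: 0.0493
```

Place the bottle, then go for the jar (dx 517.1−509.5, dy −276.0−364.9 → 6 × (0.0106, −0.890)).

```bash

python3 -m inch '[[[0,0,-0.4,0,0,0,0.9],[0,0,-0.75,0,0,0,0.9],[0,0,-0.9,0,0,0,0.9],[0,0,-0.99,0,0,0,0.9],[0,0,-0.99,0,0,0,0.9],[0,0,-0.99,0,0,0,0.9]]]' 
python3 -m inch '[[[0,0,0,0,0,0,0],[0,0,0,0,0,0,0],[0,0,0,0,0,0,0],[0,0,0,0,0,0,0],[0,0,0,0,0,0,0],[0,0,0,0,0,0,0],[0,0,0,0,0,0,0]]]'
python3 -m inch '[[[0,0,0.3,0,0,0,0],[0,0,0.6,0,0,0,0],[0,0,0.99,0,0,0,0],[0,0,0.99,0,0,0,0]]]'
python3 shot.py w15
```

```text
time: 35.25
ee_pos: [0.5104, 0.3642, 0.0313]
eef_rot: [0.707, -0.031, -0.706, -0.031]
ft_force: [-0.3, -0.2, -0.9]
width: 0.0494
time: 35.95
ee_pos: [0.5095, 0.3646, 0.0306]
eef_rot: [-0.706, 0.031, 0.706, 0.031]
ft_force: [0.3, -0.0, -0.4]
width: 0.0861
time: 36.35
ee_pos: [0.5119, 0.3671, 0.1563]
eef_rot: [0.709, -0.028, -0.704, -0.033]
ft_force: [0.1, 1.4, -0.5]
width: 0.0866
36.4 [0.51096703 0.36602916 0.15302327] [-0.08685557 -0.99621349 -0.00384683] 0.08719103114109998 [ 0.72895137  0.15628656 -0.62505644]
```

View pics/w15.png

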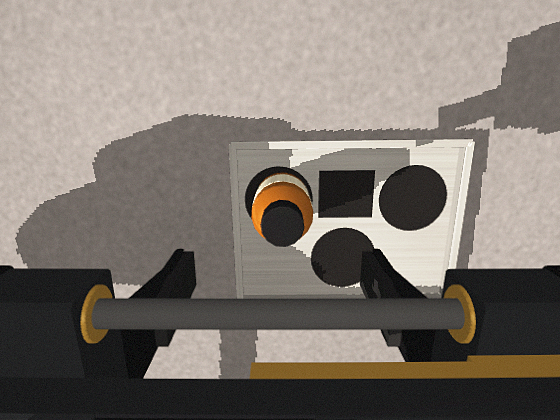

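```bash

python3 -m inch '[[[0.0106,-0.89,0,0,0,0,0],[0.0106,-0.89,0,0,0,0,0],[0.0106,-0.89,0,0,0,0,0]]]' >/dev/null
python3 -m inch '[[[0.0106,-0.89,0,0,0,0,0],[0.0106,-0.89,0,0,0,0,0],[0.0106,-0.89,0,0,0,0,0]]]' >/dev/null
python3 -m inch '[[[0.0106,-0.89,0,0,0,0,0],[0.0106,-0.89,0,0,0,0,0],[0.0106,-0.89,0,0,0,0,0]]]' >/dev/null
python3 -m inch '[[[0.0106,-0.89,0,0,0,0,0],[0.0106,-0.89,0,0,0,0,0],[0.0106,-0.89,0,0,0,0,0]]]' >/dev/null
python3 -m inch '[[[0.0106,-0.89,0,0,0,0,0],[0.0106,-0.89,0,0,0,0,0],[0.0106,-0.89,0,0,0,0,0]]]' >/dev/null
python3 -m inch '[[[0.0106,-0.89,0,0,0,0,0],[0.0106,-0.89,0,0,0,0,0],[0.0106,-0.89,0,0,0,0,0],[0.0106,-0.89,0,0,0,0,0],[0.0106,-0.89,0,0,0,0,0]]]'
python3 shot.py w16
```

```text
time: 38.4
ee_pos: [0.5177, -0.2739, 0.1488]
eef_rot: [-0.706, 0.03, 0.707, 0.031]
ft_force: [-0.0, -0.3, -0.3]
width: 0.087
38.45 [ 0.51784122 -0.27367051  0.14903311] [-0.08415388 -0.99645219 -0.00107439] 0.08678316021443618 [ 0.74055642  0.38137985 -0.14223567]
```

View pics/w16.png

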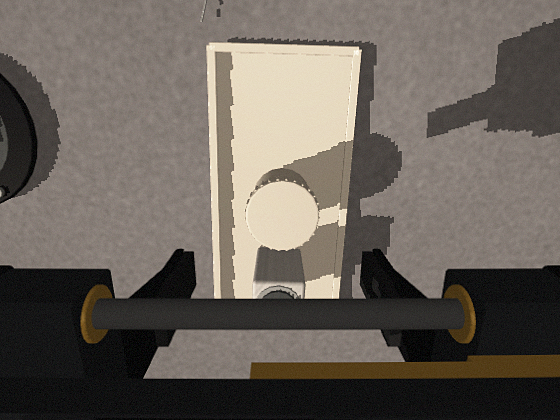

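```bash

python3 -m inch '[[[0,0,-0.4,0,0,0,0],[0,0,-0.75,0,0,0,0],[0,0,-0.93,0,0,0,0],[0,0,-0.93,0,0,0,0],[0,0,-0.93,0,0,0,0]]]' 
python3 -m inch '[[[0,0,0,0,0,0,0.9],[0,0,0,0,0,0,0.9],[0,0,0,0,0,0,0.9],[0,0,0,0,0,0,0.9],[0,0,0,0,0,0,0.9],[0,0,0,0,0,0,0.9],[0,0,0,0,0,0,0.9]]]' 20
python3 -m inch '[[[0,0,0.3,0,0,0,0.9],[0,0,0.6,0,0,0,0.9],[0,0,0.93,0,0,0,0.9],[0,0,0.93,0,0,0,0.9]]]'
python3 -m inch '[[[-0.01,0.3,0,0,0,0,0.9],[-0.02,0.6,0,0,0,0,0.9],[-0.028,0.86,0,0,0,0,0.9]]]' >/dev/null
python3 -m inch '[[[-0.01,0.3,0,0,0,0,0.9],[-0.02,0.6,0,0,0,0,0.9],[-0.028,0.86,0,0,0,0,0.9]]]' >/dev/null
python3 -m inch '[[[-0.01,0.3,0,0,0,0,0.9],[-0.02,0.6,0,0,0,0,0.9],[-0.028,0.86,0,0,0,0,0.9]]]' >/dev/null
python3 -m inch '[[[-0.01,0.3,0,0,0,0,0.9],[-0.02,0.6,0,0,0,0,0.9],[-0.028,0.86,0,0,0,0,0.9]]]' >/dev/null
python3 -m inch '[[[-0.01,0.3,0,0,0,0,0.9],[-0.02,0.6,0,0,0,0,0.9],[-0.028,0.86,0,0,0,0,0.9],[-0.028,0.86,0,0,0,0,0.9],[-0.028,0.86,0,0,0,0,0.9]]]'
```

```text
time: 38.95
ee_pos: [0.518, -0.2749, 0.0386]
eef_rot: [0.707, -0.03, -0.706, -0.03]
ft_force: [-0.4, 0.2, 0.5]
width: 0.0871
time: 39.65
ee_pos: [0.5173, -0.2764, 0.0381]
eef_rot: [0.707, -0.031, -0.706, -0.031]
ft_force: [-0.8, -0.4, 4.2]
width: 0.0552
time: 40.05
ee_pos: [0.5198, -0.2773, 0.1549]
eef_rot: [0.709, -0.032, -0.704, -0.03]
ft_force: [1.1, -0.1, -1.6]
width: 0.0553
time: 41.75
ee_pos: [0.4997, 0.2401, 0.1484]
eef_rot: [-0.706, 0.03, 0.707, 0.03]
ft_force: [-0.1, -0.7, -1.5]
width: 0.055
```

Place jar, then to tin: from (.5003,.2401) to (.4451,−.2670): 5 × (−0.092, −0.845).

```bash

python3 -m inch '[[[0,0,-0.4,0,0,0,0.9],[0,0,-0.75,0,0,0,0.9],[0,0,-0.85,0,0,0,0.9],[0,0,-0.92,0,0,0,0.9],[0,0,-0.92,0,0,0,0.9],[0,0,-0.92,0,0,0,0.9]]]' 
python3 -m inch '[[[0,0,0,0,0,0,0],[0,0,0,0,0,0,0],[0,0,0,0,0,0,0],[0,0,0,0,0,0,0],[0,0,0,0,0,0,0],[0,0,0,0,0,0,0],[0,0,0,0,0,0,0]]]'
python3 -m inch '[[[0,0,0.3,0,0,0,0],[0,0,0.6,0,0,0,0],[0,0,0.92,0,0,0,0],[0,0,0.92,0,0,0,0]]]'
python3 shot.py w17
python3 -m inch '[[[-0.092,-0.845,0,0,0,0,0],[-0.092,-0.845,0,0,0,0,0],[-0.092,-0.845,0,0,0,0,0]]]' >/dev/null
python3 -m inch '[[[-0.092,-0.845,0,0,0,0,0],[-0.092,-0.845,0,0,0,0,0],[-0.092,-0.845,0,0,0,0,0]]]' >/dev/null
python3 -m inch '[[[-0.092,-0.845,0,0,0,0,0],[-0.092,-0.845,0,0,0,0,0],[-0.092,-0.845,0,0,0,0,0]]]' >/dev/null
python3 -m inch '[[[-0.092,-0.845,0,0,0,0,0],[-0.092,-0.845,0,0,0,0,0],[-0.092,-0.845,0,0,0,0,0]]]' >/dev/null
python3 -m inch '[[[-0.092,-0.845,0,0,0,-0.005,0],[-0.092,-0.845,0,0,0,-0.005,0],[-0.092,-0.845,0,0,0,-0.005,0],[-0.092,-0.845,0,0,0,-0.005,0],[-0.092,-0.845,0,0,0,-0.005,0]]]'
python3 shot.py w18; python3 -c "
import cv2,numpy as np
cv2.imwrite('pics/w1718.png',cv2.resize(np.hstack([cv2.imread('pics/w17.png'),cv2.imread('pics/w18.png')]),(800,300)))"
```

```text
time: 42.35
ee_pos: [0.5015, 0.2402, 0.0407]
eef_rot: [0.707, -0.03, -0.706, -0.031]
ft_force: [0.1, 0.2, -1.2]
width: 0.0547
time: 43.05
ee_pos: [0.5003, 0.2398, 0.0389]
eef_rot: [-0.706, 0.031, 0.706, 0.031]
ft_force: [-0.3, 0.2, -0.4]
width: 0.0863
time: 43.45
ee_pos: [0.5028, 0.2414, 0.1547]
eef_rot: [0.709, -0.03, -0.704, -0.032]
ft_force: [1.3, 1.0, -0.3]
width: 0.0872
43.5 [0.50174298 0.2405928  0.15193044] [-0.08694035 -0.99621157 -0.0019696 ] 0.08706197703379982 [ 0.78843911  0.84502554 -0.4131536 ]
time: 45.2
ee_pos: [0.4455, -0.2655, 0.1487]
eef_rot: [-0.706, 0.041, 0.706, 0.042]
ft_force: [1.1, 0.4, 0.3]
width: 0.0872
45.25 [ 0.44563096 -0.26537219  0.1488613 ] [-1.15859219e-01 -9.93265378e-01 -7.28650255e-04] 0.08698144162707959 [-0.35018599 -0.23288448  0.33994978]
```

View pics/w1718.png

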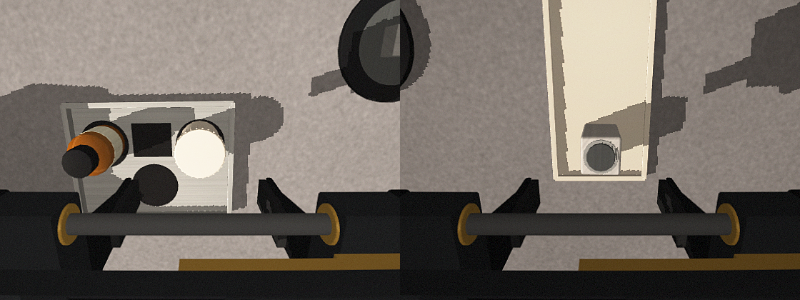

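```bash

python3 -m inch '[[[0,0,-0.4,0,0,0,0],[0,0,-0.75,0,0,0,0],[0,0,-0.95,0,0,0,0],[0,0,-0.95,0,0,0,0],[0,0,-0.95,0,0,0,0]]]' 
python3 -m inch '[[[0,0,0,0,0,0,0.9],[0,0,0,0,0,0,0.9],[0,0,0,0,0,0,0.9],[0,0,0,0,0,0,0.9],[0,0,0,0,0,0,0.9],[0,0,0,0,0,0,0.9],[0,0,0,0,0,0,0.9],[0,0,0,0,0,0,0.9]]]' 20
python3 -m inch '[[[0,0,0.3,0,0,0,0.9],[0,0,0.6,0,0,0,0.9],[0,0,0.95,0,0,0,0.9],[0,0,0.95,0,0,0,0.9]]]'
python3 -m inch '[[[0,0.33,0,0,0,0,0.9],[0,0.66,0,0,0,0,0.9],[0,0.956,0,0,0,0,0.9]]]' >/dev/null
python3 -m inch '[[[0,0.33,0,0,0,0,0.9],[0,0.66,0,0,0,0,0.9],[0,0.956,0,0,0,0,0.9]]]' >/dev/null
python3 -m inch '[[[0,0.33,0,0,0,0,0.9],[0,0.66,0,0,0,0,0.9],[0,0.956,0,0,0,0,0.9]]]' >/dev/null
python3 -m inch '[[[0,0.33,0,0,0,0,0.9],[0,0.66,0,0,0,0,0.9],[0,0.956,0,0,0,0,0.9]]]' >/dev/null
python3 -m inch '[[[0,0.33,0,0,0,0,0.9],[0,0.66,0,0,0,0,0.9],[0,0.956,0,0,0,0,0.9],[0,0.956,0,0,0,0,0.9],[0,0.956,0,0,0,0,0.9],[0,0.956,0,0,0,0,0.9]]]'
python3 shot.py w19
```

```text
time: 45.75
ee_pos: [0.4458, -0.2663, 0.0361]
eef_rot: [0.706, -0.041, -0.706, -0.041]
ft_force: [0.3, 0.3, -0.1]
width: 0.0868
time: 46.55
ee_pos: [0.4452, -0.2672, 0.0354]
eef_rot: [-0.706, 0.042, 0.706, 0.042]
ft_force: [-0.0, 0.4, 1.2]
width: 0.042
time: 46.95
ee_pos: [0.4479, -0.2686, 0.1549]
eef_rot: [0.709, -0.043, -0.703, -0.04]
ft_force: [0.5, 0.6, -1.1]
width: 0.0419
time: 48.75
ee_pos: [0.4453, 0.3052, 0.1488]
eef_rot: [-0.706, 0.043, 0.706, 0.042]
ft_force: [-0.2, -0.5, -1.2]
width: 0.0417
48.8 [0.44550309 0.30505271 0.1490021 ] [-0.11972176 -0.99280697  0.0010143 ] 0.04197698731079293 [-0.42308474 -0.11606299 -0.93874791]
```

View pics/w19.png

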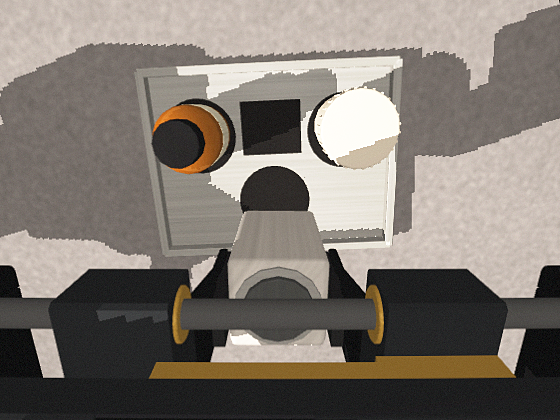

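```bash

python3 -m inch '[[[0,0,-0.4,0,0,0,0.9],[0,0,-0.75,0,0,0,0.9],[0,0,-0.86,0,0,0,0.9],[0,0,-0.94,0,0,0,0.9],[0,0,-0.94,0,0,0,0.9],[0,0,-0.94,0,0,0,0.9]]]' 
python3 -m inch '[[[0,0,0,0,0,0,0],[0,0,0,0,0,0,0],[0,0,0,0,0,0,0],[0,0,0,0,0,0,0],[0,0,0,0,0,0,0],[0,0,0,0,0,0,0],[0,0,0,0,0,0,0]]]'
python3 -m inch '[[[0,0,0.3,0,0,0,0],[0,0,0.6,0,0,0,0],[0,0,0.94,0,0,0,0],[0,0,0.94,0,0,0,0]]]'
python3 -m inch '[[[-0.205,0,1,0,0,0.005,0],[-0.205,0,1,0,0,0.005,0],[-0.205,0,1,0,0,0.005,0],[-0.205,0,1,0,0,0.005,0]]]'
python3 -m inch '[[[0,0,0.26,0,0,0,0],[0,0,0.26,0,0,0,0],[0,0,0.26,0,0,0,0],[0,0,0.26,0,0,0,0],[0,0,0.26,0,0,0,0]]]'
python3 shot.py w20
python3 - <<'E'
from h import *
from bench import camera
im=cv2.imread('pics/w20.png'); crop(im,175,45,375,195,4,'pics/a20.png')
cv2.imwrite('pics/scene1.png',camera('scene')[:,:,::-1])
E
```

```text
time: 49.4
ee_pos: [0.4462, 0.3071, 0.0383]
eef_rot: [0.707, -0.041, -0.705, -0.042]
ft_force: [-0.0, 0.1, -1.1]
width: 0.0419
time: 50.1
ee_pos: [0.4451, 0.3064, 0.0365]
eef_rot: [-0.706, 0.042, 0.706, 0.042]
ft_force: [-0.8, 0.1, -0.0]
width: 0.0849
time: 50.5
ee_pos: [0.4474, 0.3085, 0.1548]
eef_rot: [0.708, -0.04, -0.703, -0.043]
ft_force: [0.6, 0.3, 0.1]
width: 0.0865
time: 50.9
ee_pos: [0.4211, 0.3078, 0.2729]
eef_rot: [0.708, -0.029, -0.705, -0.031]
ft_force: [1.0, 0.4, -0.4]
width: 0.087
time: 51.4
ee_pos: [0.4203, 0.3061, 0.2993]
eef_rot: [-0.706, 0.031, 0.707, 0.03]
ft_force: [-0.0, -0.6, 0.1]
width: 0.087
51.45 [0.42035825 0.30615973 0.29955234] [-8.68021983e-02 -9.96225100e-01  9.63176707e-04] 0.08714889842683288 [-0.30153698  0.60556544  0.13600007]
```

View pics/a20.png

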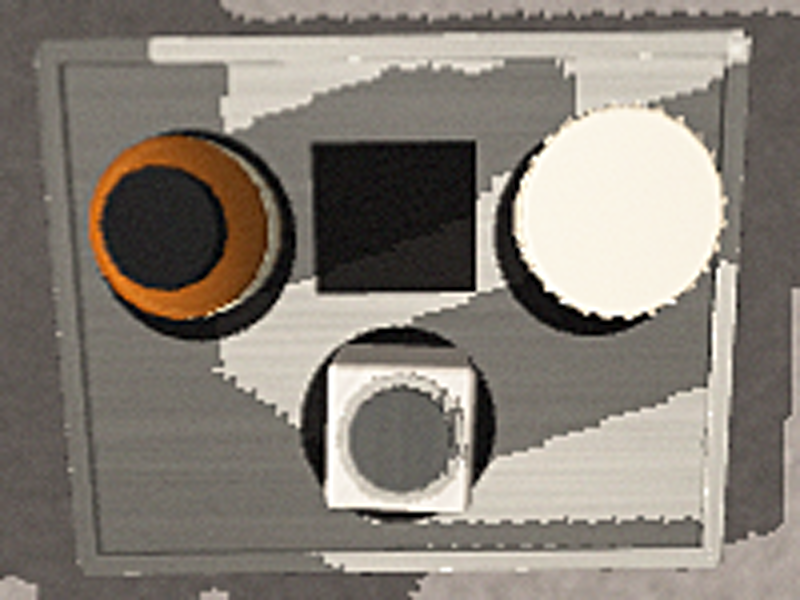

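View pics/scene1.png

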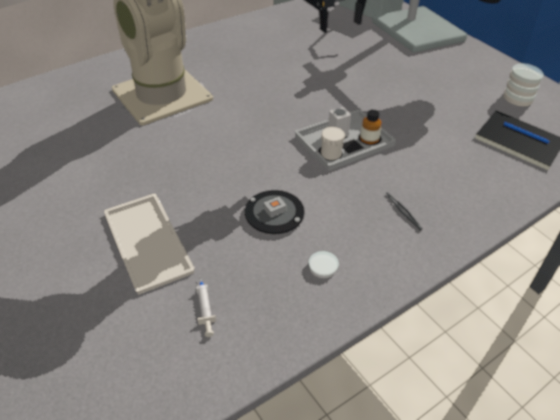

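```bash
python3 - <<'E'
from h import *
import json
B=json.load(open('pics/w20.json'))
a5=lambda *p:np.array(p)/4+[175,45]-.4
print('plug',plane(B,a5((402,440)),.077),'jar',plane(B,a5((620,212)),.067),'cap',plane(B,a5((164,228)),.087))
from bench import close_job
print(close_job())
E
```

```text
plug [[0.44674701 0.306464   0.077     ]] jar [[0.50238945 0.24133376 0.067     ]] cap [[0.50885999 0.36333868 0.087     ]]
the job is handed in; nothing more can be done
None
```

The job is handed in, about 51 s into the 134 s allowed. I moved the bottle, jar and tin into the side tray, set the block on the stage plate, and then stood each container back on its own spot.

My last checks from the wrist camera:
- **Block:** it lies copper side up, about 2 mm from the stage centre. I measured that right after releasing it, and the last scene picture still shows it there.
- **Containers:** all three stand upright, and their tops measure about 1 to 3 mm from where they were at the start (limit 15 mm).
- **Bystanders:** the dish, tweezers and syringe look unmoved in the scene picture, compared by eye.
- **Gripper:** it was open and clear of everything, about 0.3 m above the bench, when I handed in.

One disagreement: the scene camera's positions in x came out about 4 to 8 mm higher than the other two cameras, which agreed with each other to about 2 mm. I went by the wrist camera.

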